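# Take a vibration reading on the vacuum pump with its gas ballast open

### The arm

A 7-joint arm with a two-finger parallel gripper is mounted at the origin on the work surface. World frame = base frame: x ahead of the robot, y to its left, z up, the work surface at z = 0. Lengths are in mm, angles in rad, forces in N, time in s.
With the tool pointing down it reaches from about 400 to 875 mm from the base axis. Payload 19.3 kg.
Tool frame: the origin (TCP) lies on the centre line of the jaws, within the pads' length; the fingertips stand 8 mm ahead of it and the grasp point (between the pads) lies 11 mm behind it; z points along the fingers, y is the line along which they close (so a half turn about z gives the same grasp; the last joint's range is limited). The gripper opens to 85 mm and grips with 20 to 120 N. Pads are 22 mm wide; open, the fingers measure 114 mm over their backs; the gripper's body (76 mm by 85 mm) begins 54 mm behind the grasp point. The pads swing forward as they close: fully open they stand 13 mm farther back than shut.
Start: joints at [1.06, 0.521, -0.036, 1.599, 0.021, 1.021, -0.113], TCP at [266.637, -565.261, 239.291] pointing down, gripper open.
Joint ranges: [-2.91, 2.91], [-0.3, 2.13], [-1.5, 1.42], [0.17, 2.43], [-1.26, 4.41], [0.16, 1.93], [-2.52, 2.52]. Speed limits (rad/s): [1.89, 1.89, 2.39, 2.39, 3.01, 3.01, 3.01].

### API

Orientations are given as [roll, pitch, yaw] about the fixed x, y, z axes, in that order (R = Rz(yaw) Ry(pitch) Rx(roll)).
In Python, from rig import r gives the robot as it stands. The module is installed in compiled form; this text tells all that it offers. Calls block until the motion is done:
- r.move_ptp(position, orientation): joint-space move of the TCP to a pose.
- r.servo_line(position, rotation=None, v=150, contact_N=None): straight line of the TCP; rotation=None keeps the orientation; v is the mean speed in mm/s. With contact_N (N) it stops when the force on the tool has changed by that much, and returns True; else False.
- r.set_joints(angles): joint-space move.
- r.open() and r.gripper_close(grasp_force=None): open the fingers fully, or close them until they stop; grasp_force is the grip in N (None keeps the last).
- r.dwell(seconds).
- r.ik(position, orientation): joint angles nearest the present ones, or None.
- r.capture(name): name is "side" or "top"; returns the picture (480x640x3 uint8, red, green, blue); there is no depth.
- r.camera_info(name): a dict with "camera_matrix" (3x3 intrinsics, pixels), "dist_coeffs" ([k1, k2, p1, p2, k3] as OpenCV has them; the pictures are not rectified), "R" (3x3) and "t" (3): a world point X has camera coordinates R X + t. Camera axes: x right, y down, z forward; pixel columns grow to the right and rows downward; lengths in mm; the calibration is good to about 2 mm. A picture is of the moment at which its call begins. camera_info takes no time and is no camera call.
A pose or a line that the arm cannot do raises r.Unreachable and nothing moves.
- r.close_job(): hands the job in; it is judged then, once.
Readings, each from a call of its own:
- r.current_t(): time.
- r.current_joint_positions(): joint angles.
- r.current_qvel(): joint speeds.
- r.current_joint_efforts(): joint torques, N m.
- r.current_position(): TCP position.
- r.current_eef_rot(): TCP orientation.
- r.current_wrist_force(): force on the tool from outside, world axes, zero at the start.
- r.current_wrist_torque(): the same for the moment, N m.
- r.current_finger_gap(): finger opening in mm.
- r.current_finger_force(): force on a finger pad.
Only numpy, scipy, OpenCV 4.12 (cv2) and the standard library are available. Lean on these libraries where they do the work, as an engineer would, in place of code of your own. Each camera call takes 0.05 s, during which the arm holds its last target. There are 200 camera calls.

### The job

First throw the pump's gas-ballast lever out of its near notch and over into the far notch, the one between two brass studs. Then take the vibration probe out of its stand and hold its tip on the middle of the round steel pad of the pump head, square to the sloping pad, pressing gently so that the sprung tip is about half way in. Finish while still holding the probe there, and leave the glassware alone.

Things in the scene. Friction and masses are not known exactly. Their poses are not given: they have to be found in the camera images.
- pump: Fixed vacuum pump, 150 x 270 mm; origin under its centre, x away from the robot, z up. Left: white motor housing, 120 mm high, lever on top at y +65 mm. Right: aluminium head (y -130 to -40 mm), its sloping top rising from 70 mm in front to 105 mm behind, pad at y -85 mm. Behind, at x +60, y +10 mm, a gauge up to 185 mm above the bench: keep clear.
- ballast_lever (a joint): Lever angle (rad) about an axle along the pump's y, at pump x 0, y +65, z +120 mm. 0: in the near notch, leaning 0.5 rad to the front (-x); 1.0: in the far, stud-marked notch, leaning 0.5 rad to the back (+x). A weighted lever: about 1 N at the ball moves it; past upright (0.5) it falls over by itself into the far notch and rests there. Travel 0 to 1.0.
- lever_knob (a point): Centre of the dark steel ball (32 mm across) at the end of the lever, 75 mm from the axle; the lever's rod is 9 mm thick. Beside it (left) stands a thin steel quadrant plate, 50 mm high, with the two notches; two brass studs flank the far notch.
- pad: Round steel pad, 28 mm across, 3 mm thick, with a small dark dot at its centre, on the sloping top of the pump head. Origin at the centre of its upper face, about 90 mm above the bench; its z axis is the normal of the face, tipped 0.35 rad (20 degrees) from vertical towards the pump's front (-x); its y axis is the pump's y.
- stand: Grey block, fixed, 80 x 80 mm, 75 mm high, with one upright 21 mm round hole right through its middle, in which the probe hangs by its shoulder. Origin under its centre.
- probe: Pen-shaped vibration probe, 155 mm long, about 0.15 kg, upright in the stand, tip down. Origin at the shoulder, which rests on the stand's top; z along the probe, away from the tip. Above the origin a grey square grip body, 24 x 24 mm, 90 mm long (sides along x and y); below it a steel barrel, 18 mm across, 40 mm long, then the sprung tip, 25 mm more. Free to turn in the stand.
- probe_tip (a point): The very end of the probe's sprung tip (round, 8 mm across), on the probe's axis, 65 mm below its origin when not pressed; it moves up as the tip is pressed in.
- plunger (a joint): How far the sprung tip is pressed in (m): 0 free, 0.014 fully in against a hard stop. The spring gives 0.75 N at the start and 250 N/m, so 0.007 (half way) takes 2.5 N.
- beaker: Glass beaker, bystander, 70 mm across, 95 mm high, loose. Origin under its centre.
- dropper_bottle: Amber dropper bottle with a dark rubber bulb, bystander, 50 mm across, 118 mm high, loose. Origin under its centre.
- vial: Small capped glass vial, bystander, 28 mm across, 60 mm high, loose. Origin under its centre.
Not all that is in view belongs to the job. What is meant by the probe is not purple, and is the larger of those in its own colour. What is shaped like the stand but red is not meant.

How it is judged:
By the outcome, as a careful person would: the job done as asked, in the order asked, and still so for the second after the job is handed in, while the arm keeps its last pose, push and grip.
It also fails if it takes over 48 s, if anything falls off the work surface, if the arm or the gripper's body presses on something with over 40 N, if the wrist force passes 120 N, or if a joint passes its speed limit or range.

## Working session

There is one attempt and no reset: what is moved stays moved. The work goes in short steps, each a Python script; the robot and the scene stay as the last script left them, time stands still between calls to the robot, and variables do not carry over. Pictures are saved under pics/ and viewed, at most 10 in all, crops included, and the job is handed in when it is done.

```bash
mkdir -p pics; cat > h.py <<'E'
import numpy as np, cv2
from rig import r
from scipy.spatial.transform import Rotation as Ro
def cam(n):
    c=r.camera_info(n); return [np.array(c[k],float) for k in("camera_matrix","dist_coeffs","R","t")]
def ray(n,uv):
    K,d,R,t=cam(n); p=cv2.undistortPoints(np.array([[uv]],float),K,d)[0,0]
    return -R.T@t, R.T@np.array([p[0],p[1],1.])
def onz(n,uv,z):
    o,d=ray(n,uv); return o+d*(z-o[2])/d[2]
def tri(a,b):
    (o,d),(p,e)=ray("top",a),ray("side",b)
    s=np.linalg.lstsq(np.c_[d,-e],p-o,rcond=None)[0]; A=o+d*s[0];B=p+e*s[1]
    return (A+B)/2,np.linalg.norm(A-B)
def px(n,X):
    K,d,R,t=cam(n); return cv2.projectPoints(np.array([X],float),cv2.Rodrigues(R)[0],t,K,d)[0].ravel()
def snap(n,f):
    i=r.capture(n); cv2.imwrite(f"pics/{f}.png",i[...,::-1]); return i
E
python3 - <<'E'
from h import *
for n in("top","side"):
    snap(n,n+"0"); K,d,R,t=cam(n); print(n,K[0,0],d,-R.T@t,R[2])
print(r.current_eef_rot(),r.current_t())
E
```

```text
top 455.0981464595885 [-0.04343537  0.          0.          0.          0.        ] [ 417.73276686   33.26242082 1189.99421144] [ 0.16554459  0.0043999  -0.98619249]
side 588.9239003378319 [-0.0721008  0.         0.         0.         0.       ] [  5.66928879 731.0221288  818.22754711] [ 0.51292728 -0.60602072 -0.60798395]
[-3.14061475e+00  7.28402354e-05  4.40765554e-01] 0.1
```

View pics/top0.png

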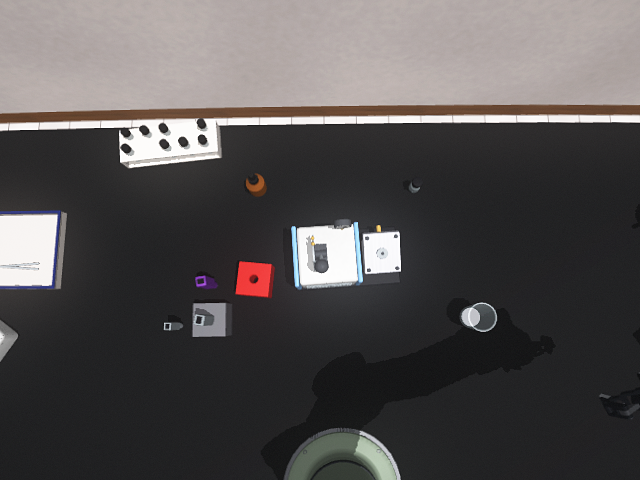

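View pics/side0.png

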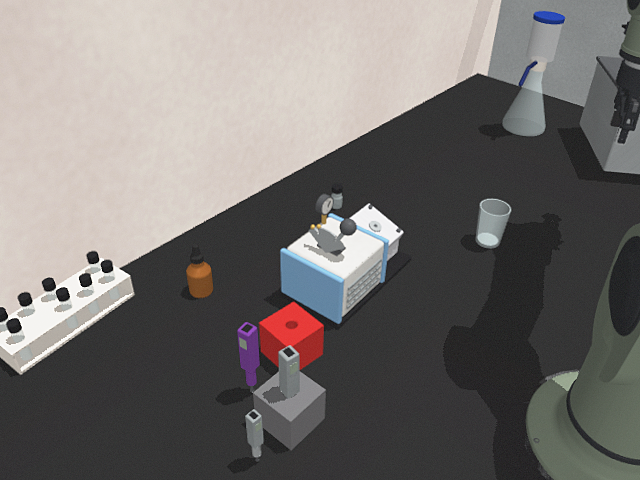

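Top view: grey probe in the grey stand at about (200,319), small grey probe at (172,326), purple probe at (205,281), red block at (254,279), pump at (345,255), knob at (321,266), pad at (382,253). Side view: the same probes at (289,372), (254,435) and (248,355), and the knob at (348,227). I choose the larger grey probe, the one in the grey stand. Next is a close crop to check it.

```bash
python3 - <<'E'
import cv2,numpy as np
t=cv2.imread("pics/top0.png");s=cv2.imread("pics/side0.png")
c=lambda i,x,y,w,h,k:cv2.resize(i[y:y+h,x:x+w],None,fx=k,fy=k,interpolation=cv2.INTER_CUBIC)
# 400x300 each
a=c(t,285,210,133,100,3);b=c(t,160,265,100,75,4);d=c(s,270,180,160,120,2.5);e=c(s,225,320,133,100,3)
f=lambda i:cv2.resize(i,(400,300))
cv2.imwrite("pics/crop0.png",np.vstack([np.hstack([f(a),f(b)]),np.hstack([f(d),f(e)])]))
E
```

```text
(no output)
```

View pics/crop0.png

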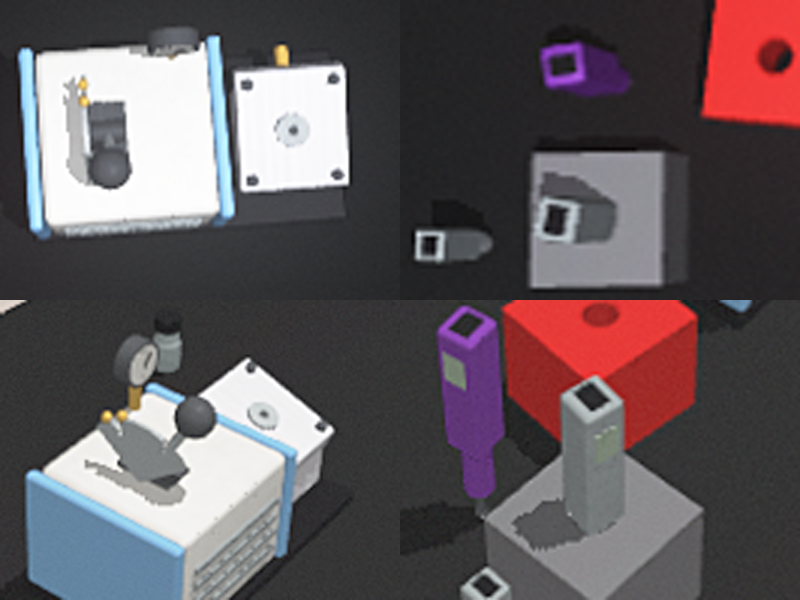

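The crop confirms the larger grey probe in the grey stand, with the top of its square body at top (199.5,320) and side (289,352). It also shows the pad dot at top (382.5,253.3) and side (375.2,225.6), and the ball at top (321,266) and side (348.4,226.8). The brass studs mark the far notch.

```bash
cat > m.py <<'E'
from h import *
t=cv2.imread("pics/top0.png");s=cv2.imread("pics/side0.png")
def dot(i,uv,w=3):   # dark-weighted centroid
    u,v=np.round(uv).astype(int);g=cv2.cvtColor(i,6).astype(float)[v-w:v+w+1,u-w:u+w+1]
    W=np.clip(np.percentile(g,60)-g,0,None);y,x=np.mgrid[v-w:v+w+1,u-w:u+w+1];return [(W*x).sum()/W.sum(),(W*y).sum()/W.sum()]
a,b=dot(t,(382.5,253.3),2),dot(s,(375.2,225.6),2);print("pad",a,b,*tri(a,b))
def ball(i,uv,w):
    u,v=np.round(uv).astype(int);g=cv2.cvtColor(i,6)[v-w:v+w+1,u-w:u+w+1];return g
print("knob",*tri((321.3,266),(348.4,226.8)))
print("probe top",*tri((199.5,320),(289.3,351.7)))
sc=[onz("top",(285+x/3,210+y/3),z) for x,y,z in[(246,84,103),(335,77,103),(336,174,76),(251,181,76)]]
sc=np.array(sc);print(sc.round(1)); 
for p,q in((0,1),(3,2)): d=sc[p]-sc[q];print("pump yaw",np.arctan2(-d[0],d[1]))
st=[onz("top",(160+(x-400)/4,265+y/4),75) for x,y in[(532,153),(662,152),(664,284),(530,285)]]
st=np.array(st);print("stand",st.round(1),st.mean(0));d=st[0]-st[1];print(np.arctan2(-d[0],d[1]))
pt=[onz("top",(160+(x-400)/4,265+y/4),165) for x,y in[(542,196),(580,203),(573,245),(537,238)]]
pt=np.array(pt);print("probe",pt.round(1),pt.mean(0));d=pt[0]-pt[1];print(np.arctan2(-d[0],d[1]));d=pt[3]-pt[2];print(np.arctan2(-d[0],d[1]))
ps=[onz("side",(225+(x-400)/3,320+(y-300)/3),165) for x,y in[(562,393),(597,377),(625,396),(590,415)]]
ps=np.array(ps);print("probe s",ps.round(1),ps.mean(0));
for k in range(4):
    d=ps[(k+1)%4]-ps[k];print(np.arctan2(d[1],d[0])%(np.pi/2))
for n,z,uv in(("beaker",0,(470,317)),("vial",0,(415,186)),("bottle",0,(257,190)),("small",155,(167,326)),("purple",150,(201,281)),("gauge",185,(343,222))): print(n,onz("top",uv,z).round())
E
python3 m.py
```

```text
pad [np.float64(382.1146311970979), np.float64(253.01064087061667)] [np.float64(375.17548746518105), np.float64(225.21197771587742)] [ 568.98049945 -104.05387811   89.3587806 ] 1.633713349896415
knob [527.94597392  43.42807364 185.40839311] 0.49436526304731937
probe top [412.81782797 317.48449142 164.43218774] 2.2661758125544926
[[ 603.6  -67.3  103. ]
 [ 608.4 -139.5  103. ]
 [ 532.5 -141.6   76. ]
 [ 527.6  -71.8   76. ]]
pump yaw 0.06725485884705613
pump yaw 0.0696791031589079
stand [[451.9 358.8  75. ]
 [451.8 278.9  75. ]
 [372.8 276.   75. ]
 [372.7 357.4  75. ]] [412.30927932 317.77974406  75.        ]
-0.0007636869572892852
probe [[425.2 326.1 165. ]
 [421.2 304.5 165. ]
 [398.1 307.8 165. ]
 [402.1 328.1 165. ]] [411.6446626  316.64042707 165.        ]
-0.18498808706070954
-0.19328055303572608
probe s [[425.5 327.5 165. ]
 [420.1 308.5 165. ]
 [401.6 308.3 165. ]
 [405.8 328.4 165. ]] [413.24957416 318.19656917 165.        ]
1.2949933940752705
0.01437831352854646
1.3655212058951693
1.525672034961768
beaker [ 411. -338.    0.]
vial [ 762. -211.    0.]
bottle [757. 217.   0.]
small [399. 393. 155.]
purple [500. 320. 150.]
gauge [627.  -7. 185.]
```

```bash
cat >> h.py <<'E'
yaw=.067; Rp=Ro.from_euler("z",yaw).as_matrix(); O=np.array([568.2,-19.0,0])
P=lambda x,y,z:O+Rp@np.array([x,y,z])
E
python3 - <<'E'
from h import *
print(onz("side",(525,130),0).round(), O)
Rd=[np.pi,0,yaw]
p=r.current_position(); r.servo_line([p[0],p[1],300],v=250)
r.move_ptp(P(-110,65,290),Rd); print(r.current_t())
r.gripper_close(20); print(r.current_finger_gap())
r.servo_line(P(-80,65,187),v=200); print(r.current_position()-P(-80,65,187),r.current_wrist_force(),r.current_t())
f0=np.array(r.current_wrist_force())
c=r.servo_line(P(-10,65,187),v=80,contact_N=25)
print(c,r.current_wrist_force()-f0,r.current_position(),r.current_t())
snap("side","s1");snap("top","t1")
E
python3 - <<'E'
import cv2,numpy as np
t=cv2.imread("pics/t1.png")[180:330,240:440];s=cv2.imread("pics/s1.png")[120:320,240:440]
cv2.imwrite("pics/c1.png",np.hstack([cv2.resize(t,(400,300)),cv2.resize(s,(400,300))]))
E
```

```text
[ 600. -926.    0.] [568.2 -19.    0. ]
2.75
-0.11860494418408578
[0.11701425 0.20777239 0.71398826] [-0.26570603  0.37100768  0.42799469] 4.2
False [ 0.87591895  0.02287894 -1.17212623] [553.48979343  45.14526488 187.01066427] 5.225
```

View pics/c1.png

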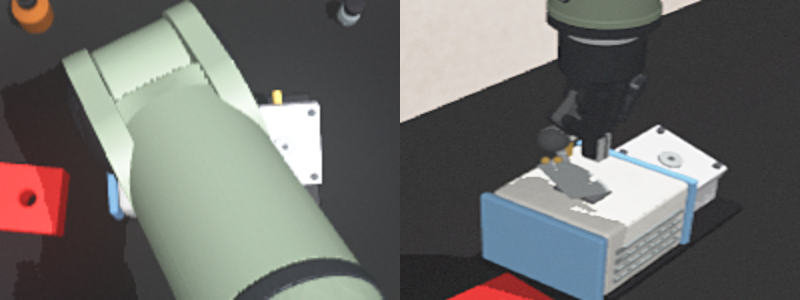

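The crop shows the ball at (550,138), on the far side of the fingers by the brass studs, so the lever has gone over. I'll retract, check it, and check reachability of the next poses.

```bash
cat >> h.py <<'E'
PAD=np.array([569.0,-104.1,89.4]); B=np.array([412.3,317.6])
n=Rp@np.array([-np.sin(.35),0,np.cos(.35)])
def Rpad(a): return (Ro.from_euler("z",yaw)*Ro.from_euler("y",-.35)*Ro.from_euler("z",a)*Ro.from_euler("x",np.pi))
E
python3 - <<'E'
from h import *
r.servo_line(P(-70,65,200),v=200); r.servo_line(P(-90,65,290),v=250)
r.move_ptp([B[0],B[1],290],[np.pi,0,np.pi/2-.15]); print(r.current_t())
snap("side","s2");snap("top","t2")
for a in(1.42,-1.72,0,3.14):
  q=r.ik(PAD+n*(65+39),Rpad(a).as_euler("xyz")); q2=r.ik(np.r_[B,114],[np.pi,0,a]); print(a,None if q is None else np.round(q,2),None if q2 is None else np.round(q2,2))
print(np.round(r.current_joint_positions(),2))
E
python3 - <<'E'
import cv2,numpy as np
t=cv2.imread("pics/t2.png")[180:330,260:460];s=cv2.imread("pics/s2.png")[180:300,270:430]
cv2.imwrite("pics/c2.png",np.hstack([cv2.resize(t,(400,300)),cv2.resize(s,(400,300))]))
E
```

```text
7.4
1.42 [ 0.8   0.45 -0.85  2.11  0.69  0.46 -0.61] [-0.24  0.63 -0.73  1.95  0.59  0.78 -1.46]
-1.72 [-0.18  0.36  0.38  2.15 -0.62  0.36 -2.51] [ 0.07  0.91 -1.28  1.94  1.    1.12  1.35]
0 [ 0.76  0.43 -0.79  2.11  0.65  0.44 -1.99] [-0.9   0.55  0.17  1.99 -0.15  0.62 -2.2 ]
3.14 [ 0.94  0.52 -1.05  2.1   0.87  0.55  0.96] [-0.03  0.78 -1.08  1.94  0.86  0.97  0.04]
[-0.11  0.41 -0.88  1.78  0.35  1.12 -1.25]
```

View pics/c2.png

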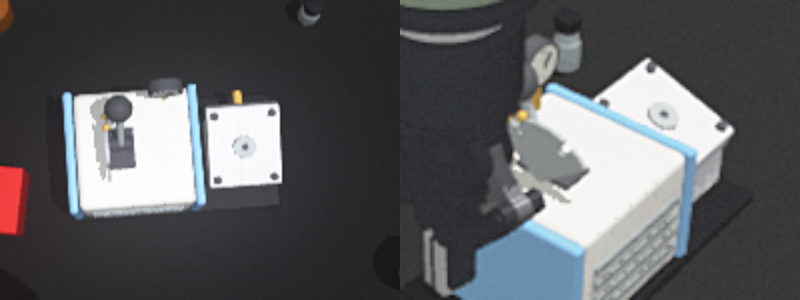

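The lever rests in the far notch, with the ball at crop (118,108) beside the brass studs. Now the probe.

```bash
python3 - <<'E'
from h import *
r.open(); print(r.current_finger_gap())
c=r.servo_line([B[0],B[1],114],v=150,contact_N=8); print("contact",c,r.current_position())
if not c:
    r.gripper_close(70); z=r.current_position(); print("gap",r.current_finger_gap(),r.current_finger_force(),z,r.current_wrist_force(),r.current_wrist_torque())
    r.servo_line([z[0],z[1],z[2]+30],v=80); print(r.current_wrist_force(),r.current_finger_gap())
    r.servo_line([z[0],z[1],290],v=200)
    snap("side","s3");snap("top","t3"); print(r.current_t())
E
python3 - <<'E'
import cv2,numpy as np
t=cv2.imread("pics/t3.png")[240:390,120:320];s=cv2.imread("pics/s3.png")[220:460,160:480]
cv2.imwrite("pics/c3.png",np.hstack([cv2.resize(t,(400,300)),cv2.resize(s,(400,300))]))
E
```

```text
85.55066835643433
contact False [412.60015682 317.85338831 114.69158199]
gap 23.221802146928145 67.5094485282898 [412.7675652  317.57933576 114.16384954] [ 4.25177303 -0.01254646  1.28659176] [-0.1627916  -0.97066121  0.01106406]
[ 1.24629082  0.14972857 -1.8163886 ] 22.986282750433993
11.7
```

View pics/c3.png

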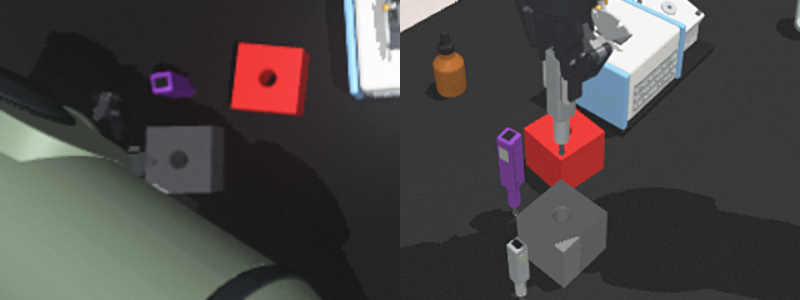

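The probe is out of the stand and held. In the side view its tip is at crop (562,152), pixel (290,342). Next, move to a hover pose 25 mm off the pad and check the tip against prediction.

```bash
python3 - <<'E'
from h import *
p=np.array(r.current_position()); print("tip px pred",px("side",p-[0,0,104.2]))
L=104.2; e=Rpad(1.42).as_euler("xyz")
r.servo_line([p[0],p[1],320],v=200)
r.move_ptp(PAD+n*(L+60)+[-30,0,60],e)
r.servo_line(PAD+n*(L+25),v=120); r.dwell(.3)
print(r.current_t(),r.current_position()-(PAD+n*(L+25)),r.current_wrist_force(),np.round(r.current_joint_positions(),2))
R=Ro.from_euler("xyz",r.current_eef_rot()).as_matrix(); print(R[:,2],-n)
tip=np.array(r.current_position())+R[:,2]*L
for c in("side","top"): print(c,"tip",px(c,tip),"pad",px(c,PAD))
snap("side","s4");snap("top","t4")
E
python3 - <<'E'
import cv2,numpy as np
t=cv2.imread("pics/t4.png")[200:300,320:453];s=cv2.imread("pics/s4.png")[170:270,310:443]
cv2.imwrite("pics/c4.png",np.hstack([cv2.resize(t,(400,300),interpolation=2),cv2.resize(s,(400,300),interpolation=2)]))
E
```

```text
tip px pred [290.2322029  342.52249751]
14.8833 [ 0.02400946 -0.16961335  0.36216221] [ 0.51685101 -0.40818035 -1.04501136] [ 0.58  0.32 -0.54  2.12  0.28  0.41 -0.23]
[ 0.34264511  0.02261749 -0.93919262] [ 0.34212846  0.02295697 -0.93937271]
side tip [379.92680939 217.4368569 ] pad [375.56756647 225.24217175]
top tip [383.59456674 254.85716668] pad [381.95125764 252.7191366 ]
```

View pics/c4.png

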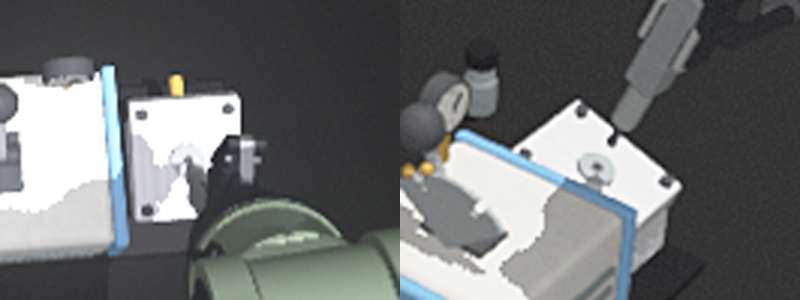

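In the side view the tip is at crop (613,141) against a predicted (610,142), which is within about 1 px. Now close in to about 5 mm, look once more, then press with force feedback.

```bash
python3 - <<'E'
from h import *
L=104.2
r.servo_line(PAD+n*(L+4),v=40); r.dwell(.3)
fs=[]
for _ in range(10): fs.append(r.current_wrist_force()); r.dwell(.03)
fs=np.array(fs)@n; print(fs.mean(),fs.std(),r.current_t()); np.save("f0.npy",fs.mean())
R=Ro.from_euler("xyz",r.current_eef_rot()).as_matrix(); tip=np.array(r.current_position())+R[:,2]*L
for c in("side","top"): print(c,"tip",px(c,tip),"pad",px(c,PAD))
snap("side","s5");snap("top","t5")
E
python3 - <<'E'
import cv2,numpy as np
t=cv2.imread("pics/t5.png")[230:275,355:415];s=cv2.imread("pics/s5.png")[200:245,350:410]
cv2.imwrite("pics/c5.png",np.hstack([cv2.resize(t,(400,300),interpolation=2),cv2.resize(s,(400,300),interpolation=2)]))
E
```

```text
-1.7705637211377254 0.4793518890080617 16.2917
side tip [376.2571511  224.01347018] pad [375.56756647 225.24217175]
top tip [382.21341088 253.05345544] pad [381.95125764 252.7191366 ]
```

View pics/c5.png

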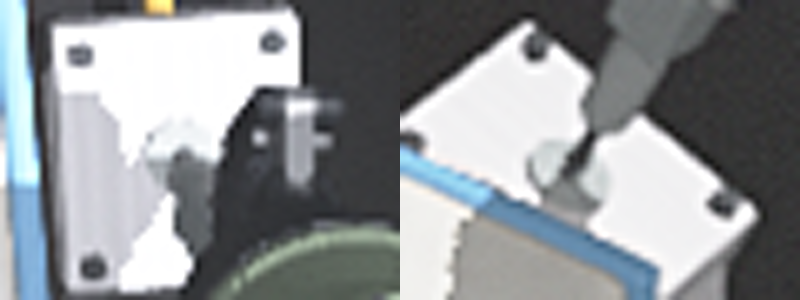

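The tip stands just over the pad centre in both views: side (376,225) against pad centre (375.2,226), top (382.7,253.2) against (382.3,253.3). Both match what a 4 mm gap should give. Now I step in and watch the force to find contact.

```bash
python3 - <<'E'
from h import *
L=104.2
def F():
    a=[]
    for _ in range(12): a.append(np.array(r.current_wrist_force())@n); r.dwell(.025)
    return np.mean(a)
for d in(4,2,1,0,-1,-2,-3,-4,-5):
    r.servo_line(PAD+n*(L+d),v=15); r.dwell(.15); f=F(); h=(np.array(r.current_position())-PAD)@n-L
    print(d,round(h,2),round(f,2),round(r.current_t(),1))
E
```

```text
4 4.01 -1.81 17.1
2 2.02 -1.69 17.8
1 1.01 -2.07 18.5
0 0.01 -1.6 19.2
-1 -0.98 -0.5 19.9
-2 -2.0 -0.5 20.6
-3 -2.99 -0.03 21.3
-4 -3.98 -0.2 22.0
-5 -4.98 0.16 22.7
```

Contact is at about 0 mm, as predicted, so I press to 7 mm and verify.

```bash
python3 - <<'E'
from h import *
L=104.2
r.servo_line(PAD+n*(L-7),v=15); r.dwell(.5)
a=[]
for _ in range(40): a.append(np.array(r.current_wrist_force())); r.dwell(.025)
a=np.array(a); print("dF",(a@n).mean()+1.8,a.mean(0),r.current_finger_gap(),r.current_finger_force())
R=Ro.from_euler("xyz",r.current_eef_rot()).as_matrix(); print((np.array(r.current_position())-PAD)@n-L, R[:,2]+n, np.array(r.current_position())-(PAD+n*(L-7)), r.current_t())
tip=np.array(r.current_position())-n*L
print("pred barrel end",px("side",tip+n*25))
snap("side","s6");snap("top","t6")
E
python3 - <<'E'
import cv2,numpy as np
t=cv2.imread("pics/t6.png")[230:275,355:415];s=cv2.imread("pics/s6.png")[200:245,350:410]
cv2.imwrite("pics/c6.png",np.hstack([cv2.resize(t,(400,300),interpolation=2),cv2.resize(s,(400,300),interpolation=2)]))
E
```

```text
dF 2.5921670988576286 [-0.40527986 -0.1482954   0.6920628 ] 23.41826076906583 68.13149213790894
-7.006125932646071 [2.01015517e-05 2.60480158e-05 7.95836336e-06] [ 0.00549038  0.02962311 -0.00379771] 24.5083
pred barrel end [378.65109206 219.80019562]
```

View pics/c6.png

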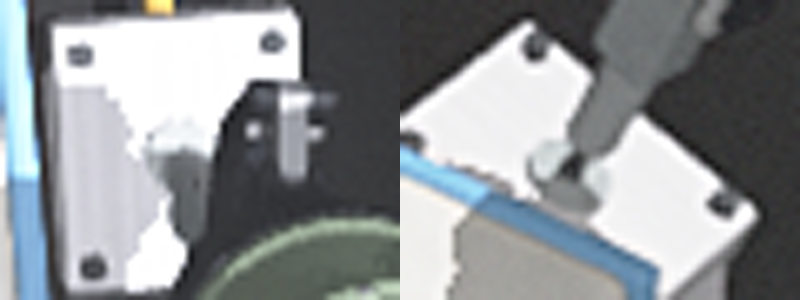

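The tip rests on the pad centre: the dark tip is at side crop (572,176) and the pad centre at (568,175). The force is 2.6 N, which is about half travel, and the probe is square to the pad. Handing in.

```bash
python3 -c "
from rig import r
print(r.close_job())"
```

```text
the job is handed in; nothing more can be done
None
```

I handed the job in at about 25 s: the lever is in the far, stud-marked notch, and the arm is holding the probe square on the pad centre to within about 1 mm by camera. It presses with about 2.6 N, roughly half way in, and the glassware was not touched.

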